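# Third hand for mounting a power module in a wiring enclosure

## Robot

A 6-joint arm with a two-finger parallel gripper is mounted at the origin on a cart in front of the work surface, level with it; the furniture and walls round the work are solid. World frame = base frame: x ahead of the robot, y to its left, z up, the work surface at z = 0. Lengths are in m, angles in rad, forces in N, time in s.
With the tool pointing down it reaches from about 0.275 to 0.825 m from the base axis. Payload 4.9 kg.
Tool frame: the origin (TCP) lies midway between the tips of the shut fingers; the grasp point (between the pads) lies 19 mm behind it (bot.grip_depth is the distance from the TCP to the grasp point, in m); z points along the fingers, y is the line along which they close (so a half turn about z gives the same grasp; the last joint's range is limited). The gripper opens to 85 mm and grips with 20 to 120 N. Pads are 22 mm wide; open, the fingers measure 114 mm over their backs; the gripper's body (76 mm by 85 mm) begins 54 mm behind the grasp point. The pads swing forward as they close: fully open they stand 13 mm farther back than shut.
Start: joints at [1.08, 0.326, -0.193, 1.052, 0, 1.437], TCP at [0.192, 0.515, 0.231] pointing down, gripper open.
Joint ranges: [-2.65, 2.65], [-0.97, 1.79], [-1.3, 1.35], [-1.93, 2.1], [-1.47, 1.37], [-3.14, 3.14]. Speed limits (rad/s): [2.57, 2.57, 3.14, 3.14, 3.14, 3.14].

## Interface

Orientations are given as a unit quaternion [w, x, y, z].
In Python, from cell import bot gives the robot as it stands. Calls block until the motion is done:
- bot.move_pose(position, orientation): joint-space move of the TCP to a pose.
- bot.move_linear(position, speed=0.15, rotation=None, until_force=None): straight line of the TCP; rotation=None keeps the orientation; speed is the mean speed in m/s. With until_force (N) it stops when the force on the tool has changed by that much, and returns True; else False.
- bot.goto_joints(angles): joint-space move.
- bot.set_gripper(opening, grasp_force=None): opening from 0.0 (shut) to 1.0 (fully open); grasp_force is the grip in N (None keeps the last); returns when the fingers have stopped.
- bot.wait(seconds).
- bot.solve_ik(position, orientation): joint angles nearest the present ones, or None.
- bot.camera(name): name is "scene" or "top" or "wrist"; returns the picture (400x640x3 uint8, red, green, blue); there is no depth.
- bot.calibration(name): a dict with "mtx" (3x3 intrinsics, pixels), "k1" (the pictures are not rectified: a ray, as slopes to the right and down, at radius r is drawn at 1 + k1 r^2 times it, then the intrinsics apply), "extrinsics" (4x4, takes a point from world to camera coordinates); the wrist camera has in their place "hand_eye" (4x4, takes a point from camera to tool coordinates, whose origin is the TCP and whose axes are the flange's). Camera axes: x right, y down, z forward; pixel columns grow to the right and rows downward; lengths in m; the calibration is good to about 2 mm. A picture is of the moment at which its call begins: read the wrist's pose just before it. calibration takes no time and is no camera call.
A pose or a line that the arm cannot do raises bot.PlanningError and nothing moves.
- bot.close_job(): hands the job in; it is judged then, once.
Trained networks look in the newest picture that a camera, given by its name, has taken for a name from the list of things; names that differ only in an ending like _2 or _b are one class to them, and where a whole thing is asked for, a point or a joint stands for the part that bears it (a point fixed in the world has none). Each returns a list of dicts, best first, with "confidence" (0 to 1); they miss things now and then, are a little off and sometimes report something else, mostly with a low value. They report only what shows in the picture. A call takes as long as a camera call. They do not tell look-alikes from the thing itself.
- bot.search_frame(camera, thing): "bbox" ([left, top, width, height] in pixels, round what is visible of it).
Readings, each from a call of its own:
- bot.read_clock(): time.
- bot.read_joint_positions(): joint angles.
- bot.read_joint_vel(): joint speeds.
- bot.read_joint_efforts(): joint torques, N m.
- bot.read_position(): TCP position.
- bot.read_tool_rot(): TCP orientation.
- bot.read_ft_force(): force on the tool from outside, world axes, zero at the start.
- bot.read_moment(): the same for the moment, N m.
- bot.read_gripper_width(): opening from 0.0 (shut) to 1.0 (fully open).
- bot.read_finger_force(): force on a finger pad.
Only numpy, scipy, OpenCV 4.12 (cv2) and the standard library are available. Lean on these libraries where they do the work, as an engineer would, in place of code of your own. Each camera call takes 0.05 s, during which the arm holds its last target. There are 200 camera calls.

## Task

Unlatch the wiring enclosure on the desk and stand its lid open, then set the finned metal power module flat in the steel tray inside, lengthwise between the tray's side lips, and slide it up against the upright end stop. Be my third hand while I screw it down: finish while still holding the module, keeping it flush against the stop with a steady push of about 10 newtons (a kilogram's weight). Leave the other things on the desk where they lie.

Things in the scene. Friction and masses are not known exactly. Their poses are not given: they have to be found in the camera images.
- enclosure: grey plastic wiring box on its back, fixed, 180 mm deep (x) x 280 mm wide (y); origin at the centre of its underside, on the desk; x points from the latch side (facing the robot) to the hinge side, z up. Rim 68 mm, shut lid's top 82 mm above the desk; walls 4 mm. Inside: the tray along its middle, and at y = -121 to -95 mm a row of terminals up to 34 mm above the desk
- tray: folded steel tray in the enclosure, same axes. Origin: on its floor (10 mm above the desk), mid-width, at the foot of the end stop's face, 85 mm to the +y side of the enclosure's middle. It runs from y = -157 mm to the stop at y = 0 and is open at the -y end; two flared side lips 8 mm high leave 82 mm between them at the floor. The enclosure's inner walls are at x = +-86 mm
- end_stop: rigid upright steel plate across the +y end of the tray, 66 mm wide, 30 mm high above the tray's floor; origin and axes as the tray's: its face towards the module is the plane y = 0, facing -y. The push meant is the force between module and stop: friction on the tray's floor (coefficient about 0.6) takes a share: 2 to 4 N, more if the module is also pressed down
- latch (a joint): latch lever in the middle of the enclosure's front wall, rad: 0 = shut (upright, its hook over the lid's keeper, so the lid cannot be lifted); grows as its top swings out towards the robot and down, stop at 1.5 (level). It clears the lid from 0.3 and counts as swung free from 0.7. Light friction; beyond that it may drop further by its own weight
- latch_lip (a point): grip point in the latch's finger lip: a flat steel tongue 24 mm wide (y) and 5 mm thick that sticks 30 mm straight out of the lever (to -x when shut), 64 mm above the desk when shut. Site 17 mm out from the lever's plate, 13 mm from the tongue's end; moves with the lever. The lever above the lip is 22 mm wide and 16 mm high. Axes as the enclosure's when shut
- latch_pivot (a point): fixed point on the latch's hinge line, which runs along the enclosure's y, 28 mm above the desk; when shut, the lip's grip point is 32.5 mm in front of it (-x) and 36 mm above it
- lid (a joint): lid, rad: 0 = shut, grows as the front edge rises, 1.57 = straight up, stop at 1.75; counts as open from 1.3. A stiff hinge (about 0.3 N m): it stays where it is left
- lid_tab (a point): grip point in the lid's grip tab: a flat plastic tongue 26 mm wide (y) and 6 mm thick that sticks 37 mm out of the lid's front edge (to -x when shut), 85 mm to the +y side of the latch, 74 mm above the desk when shut. Site 25 mm out from the lid's edge; moves with the lid. Pinched across its width it can turn between the finger pads. Axes as the enclosure's when shut
- lid_hinge (a point): fixed point on the lid's hinge line, which runs along the enclosure's y at its far rim, 70 mm above the desk; the lid tab's grip point is 211 mm from this line
- module_center (a point): centre of the power module, half-way up: loose finned aluminium block, 90 mm long (its x) x 52 mm wide (its y) x 46 mm high (z, fins on top), about 0.35 kg, to the left of the enclosure. Grip it across the 52 mm, in its upper half. Both ends are alike, either may face the stop. Home: end face on the stop, centre 45 mm from the stop's face and 23 mm above the tray's floor
- power_module: the same power module; origin at the centre of its underside. Four flat screw ears, 3 mm thick, stick out 11 mm at the foot of its long sides near the ends: 74 mm wide over the ears, 57 mm clear between them along a side
- screwdriver_mid (a point): screwdriver with a red handle, 211 mm long, 27 mm high, lying near the front edge; point at its middle; a bystander
- tape_black_mid (a point): black roll of tape, 58 mm across, 19 mm high, lying flat; point at its centre; a bystander
- van_keys_mid (a point): bunch of keys with a tag, about 78 x 70 mm, 23 mm high; point in the bunch; a bystander
- usb_adapter_mid (a point): black plug-in charger body, 43 x 30 x 24 mm; point at its centre; a bystander
- sticky_pad_mid (a point): pad of sticky notes, 76 x 50 x 14 mm; point at its centre; a bystander
Things that resemble listed ones, but are neither listed nor needed, are in the scene too. What is shaped like the power_module but turquoise is not meant.

How it is judged:
On the way, in this order (a step that is already met when the one before it is completed fails the run):
1. the latch lever is swung free (0.7 rad or more) (value of joint latch above 0.7 rad), for 0.1 s.
2. the lid stands open (1.3 rad or more) (value of joint lid above 1.3 rad), for 0.2 s.
3. the module is flat in the tray between the side lips (y of module_center in the frame of tray above -0.125 m and x of module_center in the frame of tray between -0.008 and 0.008 m and z of module_center in the frame of tray below 0.027 m and angle between the x axis of module_center and the y axis of tray, either way round below 0.06 rad and angle between module_center's own z axis and vertical below 0.06 rad), for 0.2 s.
At the end, for the whole second after the job is handed in: For the last second the fingers keep the module on the end stop with 4 to 16 N, at rest, within 3 mm of home along the tray, 8 mm of its centre line and 4 mm of its floor, level and square within 0.06 rad; the lid still stands open (1.3 rad or more) (y of module_center in the frame of tray above -0.048 m and x of module_center in the frame of tray between -0.008 and 0.008 m and z of module_center in the frame of tray below 0.027 m and angle between the x axis of module_center and the y axis of tray, either way round below 0.06 rad and angle between module_center's own z axis and vertical below 0.06 rad and contact force between end_stop and power_module between 4 and 16 N and contact force between the fingers and power_module above 2 N and linear speed of power_module below 0.01 m/s and value of joint lid above 1.3 rad); the arm keeps its last pose, push and grip.
It fails at once if the screwdriver is shifted by more than 30 mm (distance of screwdriver_mid from where it was at the start of the episode above 0.03 m).
It fails at once if the tape roll is shifted by more than 30 mm (distance of tape_black_mid from where it was at the start of the episode above 0.03 m).
It fails at once if the keys are shifted by more than 30 mm (distance of van_keys_mid from where it was at the start of the episode above 0.03 m).
It fails at once if the plug-in charger is shifted by more than 30 mm (distance of usb_adapter_mid from where it was at the start of the episode above 0.03 m).
It fails at once if the note pad is shifted by more than 30 mm (distance of sticky_pad_mid from where it was at the start of the episode above 0.03 m).
It also fails if it takes over 67 s, if anything falls off the work surface, if the arm or the gripper's body presses on something with over 40 N, if the wrist force passes 120 N, or if a joint passes its speed limit or range.

## Working session

There is one attempt and no reset: what is moved stays moved. The work goes in short steps, each a Python script; the robot and the scene stay as the last script left them, time stands still between calls to the robot, and variables do not carry over. Pictures are saved under pics/ and viewed, at most 10 in all, crops included, and the job is handed in when it is done.

```bash
ls; mkdir -p pics; python3 - <<'E'
from cell import bot
import cv2,numpy as np
for c in ["top","scene"]:
    im=bot.camera(c); cv2.imwrite(f"pics/{c}0.png",im[:,:,::-1])
    k=bot.calibration(c); print(c,k)
    for t in ["enclosure","tray","end_stop","latch_lip","lid_tab","power_module","screwdriver_mid","tape_black_mid","van_keys_mid","usb_adapter_mid","sticky_pad_mid"]:
        print(t,[(np.round(d["bbox"]).tolist(),round(d["confidence"],2)) for d in bot.search_frame(c,t)[:3]])
print(bot.calibration("wrist"),bot.read_clock(),bot.read_tool_rot(),bot.grip_depth)
E
```

```text
pics
top {'mtx': array([[459.10515094,   0.        , 324.29787589],
       [  0.        , 459.10515094, 197.34847256],
       [  0.        ,   0.        ,   1.        ]]), 'k1': -0.09950494527020941, 'extrinsics': array([[ 0.00400195, -0.99994953, -0.00921491, -0.02757467],
       [-0.99122202, -0.00274894, -0.13217924,  0.53760661],
       [ 0.13214724,  0.009663  , -0.991183  ,  1.52143175],
       [ 0.        ,  0.        ,  0.        ,  1.        ]])}
enclosure [([296.0, 157.0, 88.0, 73.0], 0.72)]
tray [([298.0, 158.0, 83.0, 68.0], 0.21)]
end_stop [([408.0, 162.0, 14.0, 5.0], 0.59)]
latch_lip [([336.0, 221.0, 3.0, 7.0], 0.56), ([298.0, 154.0, 83.0, 72.0], 0.17)]
lid_tab [([298.0, 160.0, 83.0, 66.0], 0.56)]
power_module [([253.0, 218.0, 28.0, 30.0], 0.64), ([207.0, 213.0, 30.0, 32.0], 0.63), ([231.0, 184.0, 29.0, 23.0], 0.62)]
screwdriver_mid [([326.0, 247.0, 61.0, 13.0], 0.79)]
tape_black_mid [([292.0, 243.0, 16.0, 13.0], 0.71)]
van_keys_mid [([419.0, 233.0, 20.0, 18.0], 0.65)]
usb_adapter_mid [([411.0, 162.0, 15.0, 5.0], 0.61)]
sticky_pad_mid [([420.0, 182.0, 22.0, 24.0], 0.91)]
[... 1059 characters left out ...]
0, 255.0, 28.0, 46.0], 0.48)]
sticky_pad_mid [([392.0, 295.0, 32.0, 36.0], 0.62)]
{'mtx': array([[277.94811186,   0.        , 317.53430763],
       [  0.        , 277.94811186, 199.90545655],
       [  0.        ,   0.        ,   1.        ]]), 'k1': -0.017333307970349866, 'hand_eye': array([[ 6.79039710e-04, -9.64632812e-01, -2.63596429e-01,
         6.55609717e-02],
       [ 9.99999476e-01,  4.53149549e-04,  9.17753064e-04,
         3.55749700e-05],
       [-7.65846116e-04, -2.63596914e-01,  9.64632614e-01,
        -1.41434970e-01],
       [ 0.00000000e+00,  0.00000000e+00,  0.00000000e+00,
         1.00000000e+00]])} 1.2 [1.05826022e-05 1.77461593e-01 9.84127726e-01 4.35635381e-05] 0.0187
```

```bash
python3 - <<'E'
import cv2
a=cv2.imread("pics/top0.png"); cv2.imwrite("pics/topc.png",cv2.resize(a[130:280,195:455],None,fx=3,fy=3,interpolation=cv2.INTER_CUBIC))
E
```

```text
(no output)
```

View pics/topc.png

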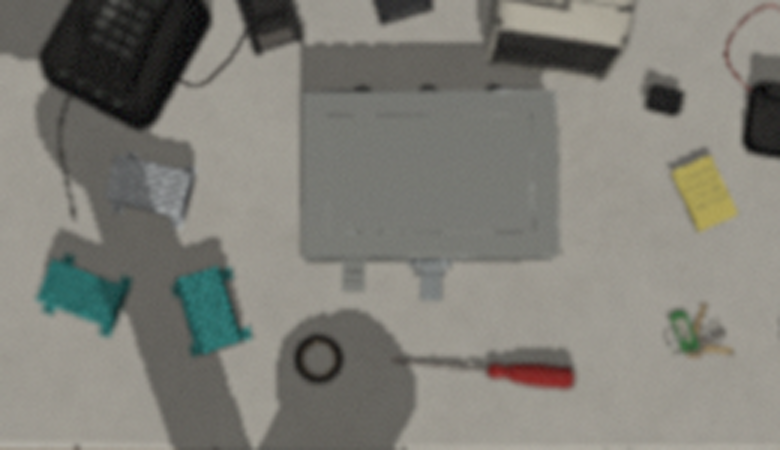

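View pics/scene0.png

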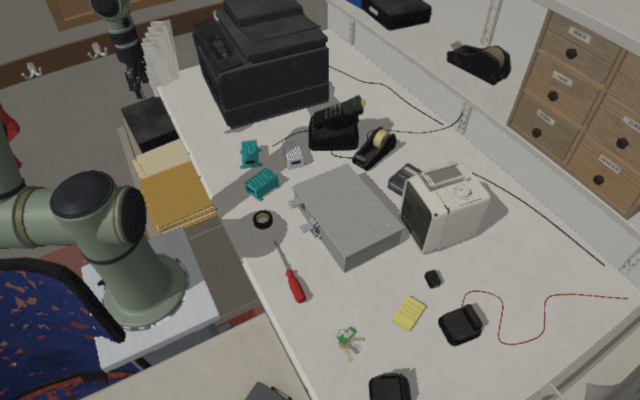

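The silver module is the grey finned block at top pixel (245,192). The two turquoise blocks at (267,233) and (222,229) are decoys. The lid tab is at (313,222) and the latch lip at (339,224). Next I convert these to world positions.

```bash
cat > h.py <<'E'
from cell import bot
import cv2,numpy as np
from scipy.spatial.transform import Rotation as R
def q2R(q): return R.from_quat([q[1],q[2],q[3],q[0]]).as_matrix()
def R2q(M):
    q=R.from_matrix(M).as_quat(); return [q[3],q[0],q[1],q[2]]
def cam(name,pose=None):
    k=bot.calibration(name)
    if name=="wrist":
        p,q=pose; T=np.eye(4);T[:3,:3]=q2R(q);T[:3,3]=p
        C=T@k["hand_eye"]
    else: C=np.linalg.inv(k["extrinsics"])
    return k,C
def px2w(name,px,z,pose=None):
    k,C=cam(name,pose)
    d=np.array([*cv2.undistortPoints(np.array([[px]],float),k["mtx"],np.array([k["k1"],0,0,0.]))[0,0],1])
    d=C[:3,:3]@d; o=C[:3,3]
    return o+d*(z-o[2])/d[2]
def w2px(name,P,pose=None):
    k,C=cam(name,pose); E=np.linalg.inv(C)
    r=cv2.projectPoints(np.atleast_2d(P).astype(float),cv2.Rodrigues(E[:3,:3])[0],E[:3,3],k["mtx"],np.array([k["k1"],0,0,0.]))[0]
    return r[:,0]
def down(yaw):  # tool y axis (closing) along world angle yaw ; z down
    y=np.array([np.cos(yaw),np.sin(yaw),0]);z=np.array([0,0,-1.]);x=np.cross(y,z)
    return np.c_[x,y,z]
E
python3 - <<'E'
from h import *
f=lambda c,z:px2w("top",(c[0]/3+195-.33,c[1]/3+130-.33),z).round(3)
for n,c in dict(fl=(301,258),fr=(558,258),bl=(302,91),br=(554,92)).items(): print(n,f(c,.082))
print("tab",f((353,277),.077),"lip",f((431,285),.066),"mod",f((150,187),.046),f((115,155),.046),f((193,170),.046),f((185,220),.046),f((115,210),.046))
print("tape",f((319,358),.019),"driver",f((395,360),.01),f((575,378),.02),"teal",f((212,310),.046))
R0=q2R(bot.read_tool_rot());print(R0.round(3))
E
```

```text
fl [0.471 0.07  0.082]
fr [ 0.472 -0.211  0.082]
bl [0.657 0.071 0.082]
br [ 0.656 -0.209  0.082]
tab [0.451 0.013 0.077] lip [ 0.443 -0.073  0.066] mod [0.554 0.244 0.046] [0.59  0.285 0.046] [0.573 0.196 0.046] [0.516 0.203 0.046] [0.528 0.283 0.046]
tape [0.363 0.053 0.019] driver [ 0.362 -0.033  0.01 ] [ 0.342 -0.236  0.02 ] teal [0.415 0.171 0.046]
[[-0.937  0.349  0.   ]
 [ 0.349  0.937  0.   ]
 [-0.     0.    -1.   ]]
```

```bash
python3 - <<'E'
from h import *
bot.move_pose([0.43,0.03,0.26],R2q(down(np.pi/2)))
pose=(bot.read_position(),bot.read_tool_rot()); print(pose,bot.read_clock(),bot.read_joint_positions())
np.save("p1.npy",np.r_[pose[0],pose[1]])
im=bot.camera("wrist"); cv2.imwrite("pics/w1.png",im[:,:,::-1])
for t in ["latch_lip","lid_tab","power_module","enclosure"]:
    print(t,[(np.round(d["bbox"]).tolist(),round(d["confidence"],2)) for d in bot.search_frame("wrist",t)[:3]])
E
```

```text
(array([0.43002518, 0.03052778, 0.25998299]), array([ 1.48096390e-05, -4.13838515e-04,  9.99999907e-01,  1.22831240e-04])) 3.1583 [-1.00868555e-01  8.41238403e-02 -4.25712266e-01  1.06095559e+00
  2.47398324e-04 -1.01696231e-01]
latch_lip [([222.0, 172.0, 34.0, 37.0], 0.58)]
lid_tab [([120.0, 186.0, 230.0, 148.0], 0.79)]
power_module [([478.0, 139.0, 96.0, 74.0], 0.98), ([387.0, 126.0, 70.0, 78.0], 0.75), ([426.0, 227.0, 79.0, 57.0], 0.71)]
enclosure [([122.0, 180.0, 227.0, 159.0], 0.63)]
```

View pics/w1.png

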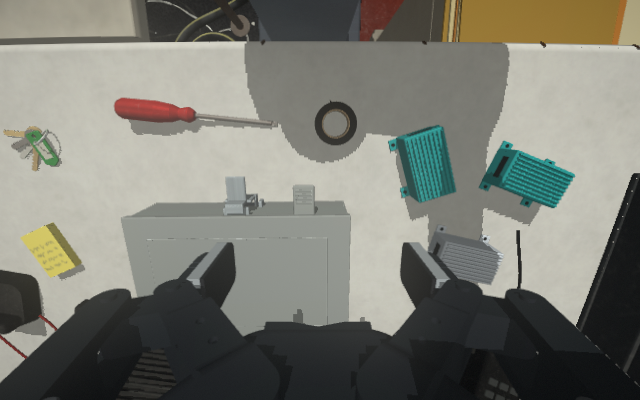

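In the wrist view the lip is at about (236,190), the tab at (304,198) and the silver module at (465,257). The turquoise decoys are at (427,163) and (530,175). I'll confirm in an enlarged crop.

```bash
python3 - <<'E'
import cv2,numpy as np
a=cv2.imread("pics/w1.png"); f=lambda s:cv2.resize(s,None,fx=5,fy=5,interpolation=cv2.INTER_CUBIC)
cv2.imwrite("pics/w1c.png",np.hstack([f(a[165:285,210:330][:55]),]))
cv2.imwrite("pics/w1d.png",np.vstack([f(a[165:225,210:330]),f(a[225:285,395:515])]))
E
```

```text
(no output)
```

View pics/w1d.png

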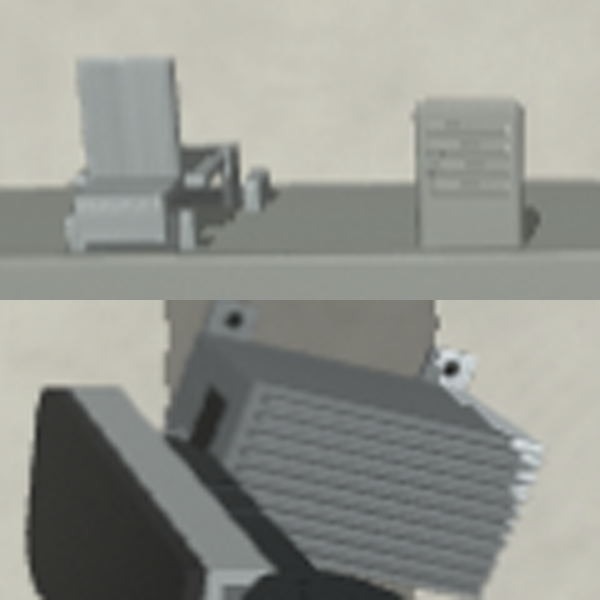

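```bash
python3 - <<'E'
from h import *
v=np.load("p1.npy");P=(v[:3],v[3:])
f=lambda c,z:px2w("wrist",(210+c[0]/5-.4,165+c[1]/5-.4),z,P).round(4)
print("lip end",f((77,60),.0665),f((172,60),.0665),"root",f((84,180),.0665),f((180,180),.0665))
print("tab end",f((418,101),.077),f((524,101),.077),"root",f((420,245),.077),f((522,245),.077))
w=lambda p,z:px2w("wrist",p,z,P).round(4)
print("lid edge",w((124,217.5),.082),w((349,215),.082))
g=lambda c,z:px2w("wrist",(395+c[0]/5-.4,225+(c[1]-300)/5-.4),z,P).round(4)
print("mod top front corners",g((260,385),.046),g((528,450),.046),g((480,595),.046),"ears",g((234,320),.003),g((452,368),.003))
E
```

```text
lip end [ 0.4266 -0.0827  0.0665] [ 0.4266 -0.0594  0.0665] root [ 0.4571 -0.0836  0.0665] [ 0.457  -0.0595  0.0665]
tab end [0.4345 0.0015 0.077 ] [0.4345 0.0268 0.077 ] root [0.4706 0.0012 0.077 ] [0.4706 0.0262 0.077 ]
lid edge [ 0.4744 -0.206   0.082 ] [0.4707 0.0686 0.082 ]
mod top front corners [0.5214 0.2099 0.046 ] [0.5415 0.289  0.046 ] [0.5879 0.2832 0.046 ] ears [0.5188 0.2209 0.003 ] [0.5348 0.2913 0.003 ]
```

```bash
cat > s1.py <<'E'
from h import *
D=down(np.pi/2); q=R2q(D)
piv=np.array([.4721,-.071,.028])
def lip(t): 
    a=np.arctan2(36,32.5)-t; r=.0485
    return piv+[-r*np.cos(a),0,r*np.sin(a)]
off=np.array([0,0,-.019])
bot.set_gripper(.6,25)
s=lip(0)
bot.move_pose(s+[0,0,.05],q)
print(bot.move_linear(s+off+[0,0,.002],.15,until_force=15), bot.read_position())
bot.set_gripper(0,25); print("w",bot.read_gripper_width(),bot.read_finger_force())
for t in [.2,.4,.6,.85]:
    bot.move_linear(lip(t)+off,.1)
print(bot.read_position(),bot.read_ft_force(),bot.read_gripper_width(),bot.read_clock())
bot.wait(.15)
bot.camera("scene"); cv2.imwrite("pics/s1.png",bot.camera("scene")[170:290,250:410,::-1].repeat(4,0).repeat(4,1))
E
python3 s1.py
```

```text
False [ 0.44054823 -0.07076225  0.04801522]
w 0.2743154966114108 25.896412432193756
[ 0.42427471 -0.07165456  0.00861861] [ 1.37948281 -4.677419    2.27290774] 0.2718542789112068 6.5667
```

View pics/s1.png

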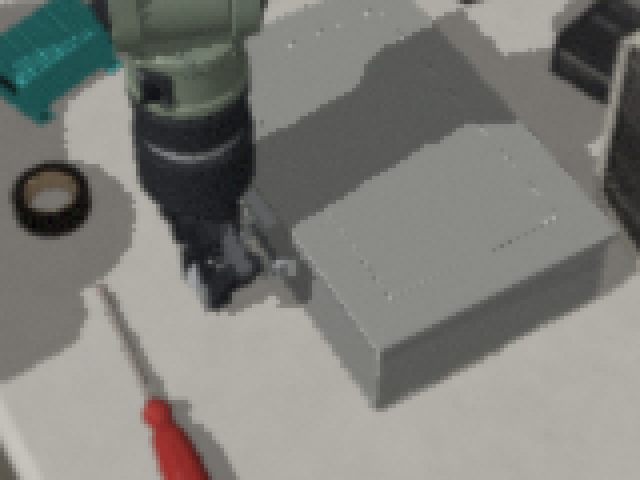

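The gripper is low with the lip pinched in front of the box, so the latch has swung free. Next is the lid.

```bash
cat > s2.py <<'E'
from h import *
q=R2q(down(np.pi/2))
hin=np.array([.6575,.014,.070])
def tab(t):
    a=t+np.arctan2(.004,.211); r=.213   # grip 2 mm outward of the site
    return hin+[-r*np.cos(a),0,r*np.sin(a)]
off=np.array([0,0,-.016])
bot.set_gripper(.6,35)
p=bot.read_position(); bot.move_linear([p[0]-.003,p[1],.10],.25)
s=tab(0)
bot.move_linear(s+[0,0,.035],.3)
print(bot.move_linear(s+off,.15,until_force=15), bot.read_position())
bot.set_gripper(0,35); print("w",bot.read_gripper_width(),bot.read_finger_force())
for t in [.12,.35,.6,.85,1.1,1.3,1.47]:
    bot.move_linear(tab(t)+off,.22); print(t,bot.read_ft_force().round(1),round(bot.read_gripper_width(),3))
print(bot.read_position(),bot.read_clock())
bot.wait(.2)
cv2.imwrite("pics/s2.png",bot.camera("scene")[130:290,220:420,::-1].repeat(3,0).repeat(3,1))
E
python3 s2.py
```

```text
False [0.44376042 0.01336617 0.05767592]
w 0.2926721814418445 35.57231068611145
0.12 [ 1.1 -4.5 -0.4] 0.294
0.35 [-0.  -3.9 -0.9] 0.293
0.6 [-1.1 -3.5  0.8] 0.296
0.85 [-0.2 -2.2  0.6] 0.29
1.1 [ 0.6  0.1 -0.6] 0.294
1.3 [ 1.2  4.  -0.6] 0.291
1.47 [0.8 4.8 0.7] 0.289
[0.63935079 0.01547903 0.26545665] 11.4667
```

View pics/s2.png

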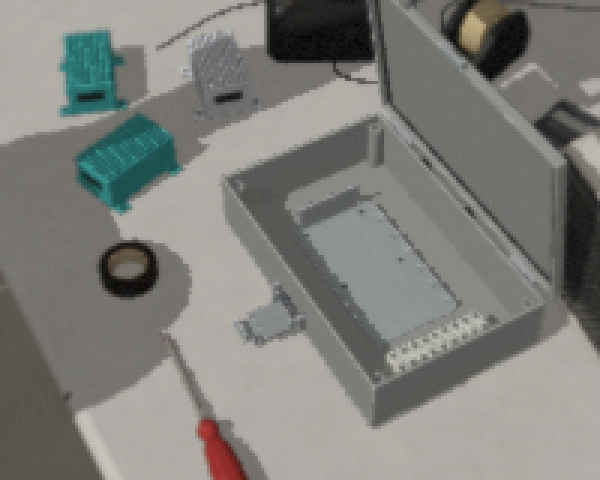

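The lid stands at about 1.47 rad and the tray is visible with its end stop on the +y side. Next I look at the tray and then the module with the wrist camera.

```bash
cat > s3.py <<'E'
from h import *
bot.set_gripper(.6,35)
p=bot.read_position(); bot.move_linear([p[0],p[1],.335],.25)
bot.move_pose([.54,.06,.31],R2q(down(np.pi)))
def shot(n):
    v=np.r_[bot.read_position(),bot.read_tool_rot()]; np.save(n+".npy",v)
    im=bot.camera("wrist"); cv2.imwrite(f"pics/{n}.png",im[:,:,::-1])
    for t in (["end_stop","tray"] if n=="w2" else ["power_module"]):
        print(t,[(np.round(d["bbox"]).tolist(),round(d["confidence"],2)) for d in bot.search_frame("wrist",t)[:3]])
shot("w2")
bot.set_gripper(.85,35)
bot.move_pose([.555,.315,.20],R2q(down(np.radians(166))))
shot("w3"); print(bot.read_clock(),bot.read_joint_positions())
a,b=cv2.imread("pics/w2.png"),cv2.imread("pics/w3.png")
cv2.imwrite("pics/w23.png",np.vstack([a[0:290],b[0:300]]))
E
python3 s3.py
```

```text
end_stop [([277.0, 137.0, 45.0, 12.0], 0.75)]
tray [([265.0, 27.0, 68.0, 126.0], 0.68)]
power_module [([379.0, 120.0, 82.0, 94.0], 0.87), ([362.0, 2.0, 113.0, 81.0], 0.86), ([268.0, 84.0, 71.0, 87.0], 0.83)]
15.525 [ 3.98542987e-01  5.08971529e-01  1.04355452e-02  1.07088716e+00
 -3.33332458e-04 -9.26126753e-01]
```

View pics/w23.png

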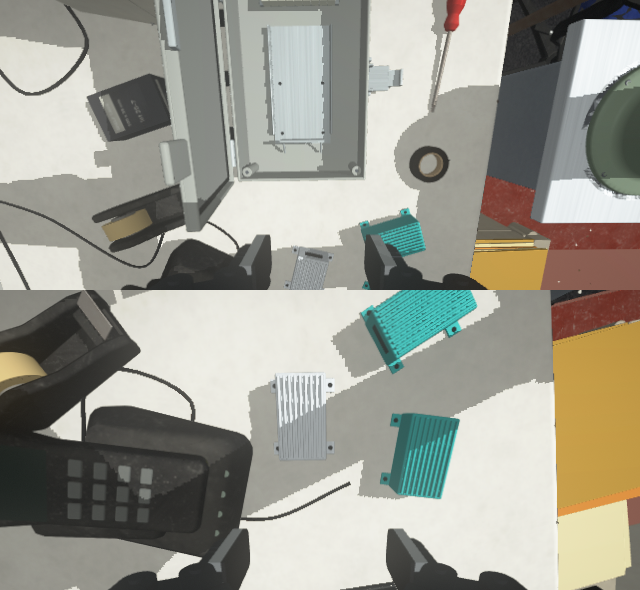

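```bash
python3 - <<'E'
import cv2,numpy as np
f=lambda s,k:cv2.resize(s,None,fx=k,fy=k,interpolation=cv2.INTER_CUBIC)
a,b=cv2.imread("pics/w2.png"),cv2.imread("pics/w3.png")
cv2.imwrite("pics/w4.png",np.hstack([f(a[15:165,255:355],4),f(b[70:190,240:340],5)[:600,:400]]))
E
```

```text
(no output)
```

View pics/w4.png

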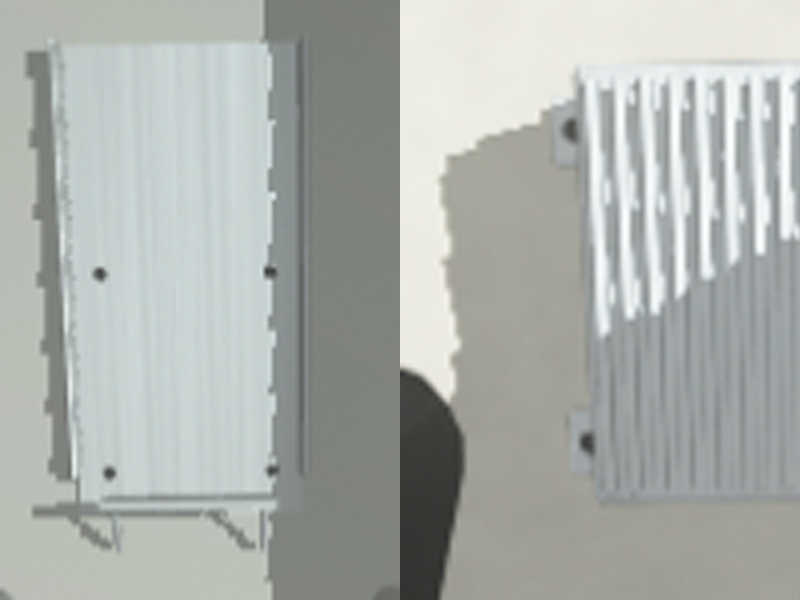

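```bash
python3 - <<'E'
from h import *
def L(n): v=np.load(n+".npy"); return (v[:3],v[3:])
def ref(n,p,w=4):
    g=cv2.imread(f"pics/{n}.png",0).astype(float);x,y=map(int,np.round(p))
    s=g[y-w:y+w+1,x-w:x+w+1]; m=np.clip(np.percentile(s,30)-25-s,0,None)
    Y,X=np.mgrid[y-w:y+w+1,x-w:x+w+1]; return np.array([(m*X).sum(),(m*Y).sum()])/m.sum()
f=lambda c:(255+c[0]/4-.4,15+c[1]/4-.4)
H=np.array([px2w("w"+"rist",ref("w2",f(c),3),.010,L("w2")) for c in [(100,273),(270,271),(110,472),(272,470)]]);print("holes",H.round(4).tolist())
for n,c,z in [("stopfoot",(110,497),.01),("stopfoot",(265,495),.01),("lipL",(52,40),.018),("lipL",(75,478),.018),("lipR",(305,38),.018),("lipR",(303,474),.018),("stoptop",(35,511),.04),("stoptop",(298,507),.04)]:
    print(n,px2w("wrist",f(c),z,L("w2")).round(4))
for p in [(274,96),(277.6,158.4),(330,95),(329,157)]:
    try: r=ref("w3",p,4)
    except Exception as e: r=p
    print("ear",p,np.round(r,1),px2w("wrist",r,.003,L("w3")).round(4))
for c in [(577,68),(597,500)]: print("corner",px2w("wrist",(240+(c[0]-400)/5-.4,70+c[1]/5-.4),.046,L("w3")).round(4))
# fins region right edge
g=cv2.imread("pics/w3.png",0);print(g[84,268:345:1].tolist());print(g[165,268:345].tolist())
E
```

```text
holes [[0.5971, -0.0654, 0.01], [0.5341, -0.0662, 0.01], [0.5959, 0.0065, 0.01], [0.5329, 0.0055, 0.01]]
stopfoot [0.5959 0.0155 0.01  ]
stopfoot [0.5357 0.0148 0.01  ]
lipL [ 0.61   -0.1403  0.018 ]
lipL [0.6079 0.0081 0.018 ]
lipR [ 0.5224 -0.1408  0.018 ]
lipR [0.5214 0.0066 0.018 ]
stoptop [0.6195 0.019  0.04  ]
stoptop [0.5241 0.0176 0.04  ]
ear (274, 96) [273.7  95.5] [0.5819 0.2065 0.003 ]
ear (277.6, 158.4) [277.1 158.2] [0.5981 0.2765 0.003 ]
ear (330, 95) [329.6  94.6] [0.5193 0.221  0.003 ]
ear (329, 157) [329.9 157.3] [0.5356 0.2909 0.003 ]
corner [0.5721 0.2011 0.046 ]
corner [0.5921 0.2853 0.046 ]
[234, 233, 233, 233, 233, 233, 224, 199, 229, 229, 229, 232, 233, 232, 232, 232, 232, 231, 231, 231, 232, 235, 235, 236, 238, 234, 235, 233, 230, 232, 231, 238, 239, 236, 234, 235, 234, 237, 236, 236, 237, 233, 235, 238, 234, 237, 234, 233, 232, 241, 238, 235, 235, 229, 227, 234, 239, 232, 231, 230, 230, 230, 230, 231, 231, 231, 232, 232, 230, 230, 231, 231, 231, 231, 231, 232, 232]
[158, 159, 158, 158, 159, 159, 156, 156, 157, 155, 144, 151, 147, 158, 159, 137, 157, 149, 157, 160, 135, 159, 152, 158, 161, 134, 161, 160, 161, 162, 139, 162, 163, 158, 161, 142, 158, 161, 153, 160, 147, 159, 160, 152, 159, 154, 163, 160, 145, 159, 162, 163, 161, 149, 159, 163, 159, 156, 141, 157, 158, 158, 158, 159, 158, 158, 159, 159, 158, 157, 158, 158, 157, 157, 156, 156, 156]
```

```bash
cat > s4.py <<'E'
from h import *
qm=R2q(down(np.radians(166.95))); qt=R2q(down(np.pi+.014))
m=np.array([.5587,.2487,0]); home=np.array([.565,-.030,0]); ty=np.array([-.014,1,0])
bot.set_gripper(.82,60)
bot.move_pose(m+[0,0,.085],qm)
print(bot.move_linear(m+[0,0,.011],.12,until_force=12),bot.read_position())
bot.set_gripper(0,60); print("w",bot.read_gripper_width()*85,bot.read_finger_force())
bot.move_linear(m+[0,0,.125],.2); print(bot.read_ft_force(),bot.read_gripper_width()*85)
s=home-.040*ty
bot.move_linear(s+[0,0,.125],.25,rotation=qt)
bot.move_linear(s+[0,0,.032],.2)
print("free",bot.read_ft_force(),bot.read_position())
print(bot.move_linear(s+[0,0,.016],.03,until_force=5),bot.read_position(),bot.read_ft_force(),bot.read_clock())
im=bot.camera("wrist"); cv2.imwrite("pics/w5.png",im[:,:,::-1])
cv2.imwrite("pics/s5.png",cv2.resize(bot.camera("scene")[150:290,260:420,::-1],None,fx=4,fy=4))
E
python3 s4.py
```

```text
False [0.5595241  0.2492839  0.01195121]
w 50.91538218636069 65.32784342765808
[ 0.37575281  0.12981562 -3.4790586 ] 50.909886858201844
free [ 0.55732188 -0.46739149 -3.55099243] [ 0.56608904 -0.069529    0.03255056]
True [ 0.56677481 -0.07029985  0.02234478] [ 0.67768477 -0.21393918  3.91166276] 20.575
```

View pics/s5.png

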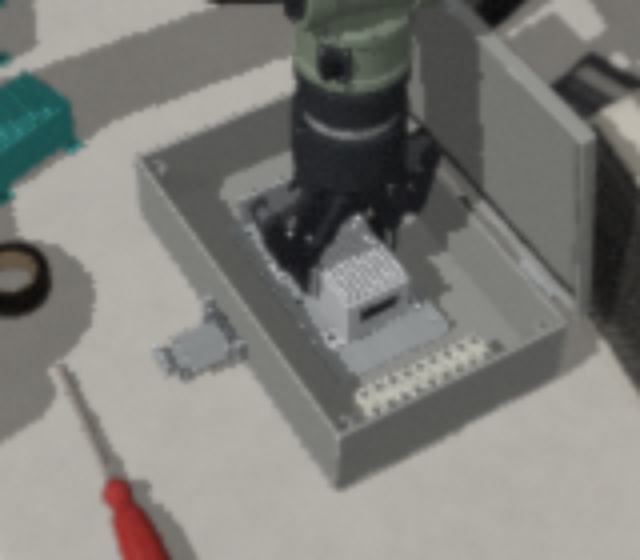

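The module is flat in the tray, between the lips. Now I slide it to just short of the stop and read the friction.

```bash
python3 - <<'E'
from h import *
home=np.array([.565,-.030,0]); ty=np.array([-.014,1,0])
bot.wait(.2)
z=bot.read_position()[2]
print(bot.read_ft_force())
bot.move_linear(home-.006*ty+[0,0,z+.0002],.06,until_force=14); print(bot.read_position(),bot.read_ft_force())
p=bot.read_position()
print(bot.move_linear(home+.012*ty+[0,0,z],.02,until_force=7)); print(bot.read_position(),bot.read_ft_force())
bot.wait(.3);print(bot.read_position(),bot.read_ft_force(),bot.read_clock())
E
```

```text
[-0.22677422 -0.35301899  4.71015464]
[ 0.56484602 -0.0345761   0.02247221] [-0.37391202  2.99105515  2.42419332]
True
[ 0.56496921 -0.03412641  0.02249574] [-0.02909198 -0.95213312  3.66359552]
[ 0.5649844  -0.03409102  0.02248489] [ 0.40040892 -1.47796756  4.09648879] 22.2667
```

```bash
cat >> h.py <<'E'
def F(n=8):
    a=[]
    for _ in range(n): bot.wait(.03); a.append(bot.read_ft_force())
    return np.mean(a,0)
E
python3 - <<'E'
from h import *
home=np.array([.565,-.030,0]); ty=np.array([-.014,1,0]); z=.0226
c=-.0035
for i in range(12):
    c+=.001
    bot.move_linear(home+c*ty+[0,0,z],.02); bot.wait(.1); f=F(5)
    print(round(c,4),bot.read_position().round(4),f.round(2))
    if f[1]<-8: break
print(bot.read_clock())
E
```

```text
-0.0025 [ 0.565  -0.0327  0.0225] [-0.04 -3.72  2.34]
-0.0015 [ 0.5649 -0.0314  0.0225] [-0.08 -3.28  2.06]
-0.0005 [ 0.5649 -0.0303  0.0225] [-0.76 -2.18  1.36]
0.0005 [ 0.5649 -0.0296  0.0225] [-0.06 -3.54  0.91]
0.0015 [ 0.5649 -0.0295  0.0226] [-0.48 -6.4   1.2 ]
0.0025 [ 0.5648 -0.0295  0.0226] [-0.97 -9.02  0.84]
25.3667
```

```bash
python3 - <<'E'
from h import *
home=np.array([.565,-.030,0]); ty=np.array([-.014,1,0]); z=.0226
bot.move_linear(home+.0038*ty+[0,0,z],.02); bot.wait(.5)
for _ in range(3): print(F(10).round(2),bot.read_position().round(4)); bot.wait(.4)
print(bot.read_gripper_width()*85,bot.read_finger_force(),bot.read_clock())
a=bot.camera("wrist");b=bot.camera("scene")
cv2.imwrite("pics/fin.png",np.hstack([cv2.resize(a[60:400,140:500,::-1],(400,378)),cv2.resize(b[150:290,260:400,::-1],(378,378))]))
E
```

```text
[ -1.54 -13.09   1.36] [ 0.5649 -0.0295  0.0228]
[ -1.51 -12.74   1.47] [ 0.5649 -0.0295  0.0228]
[ -1.54 -12.68   1.57] [ 0.5649 -0.0295  0.0228]
50.99445340556362 65.06073117256165 28.3167
```

View pics/fin.png

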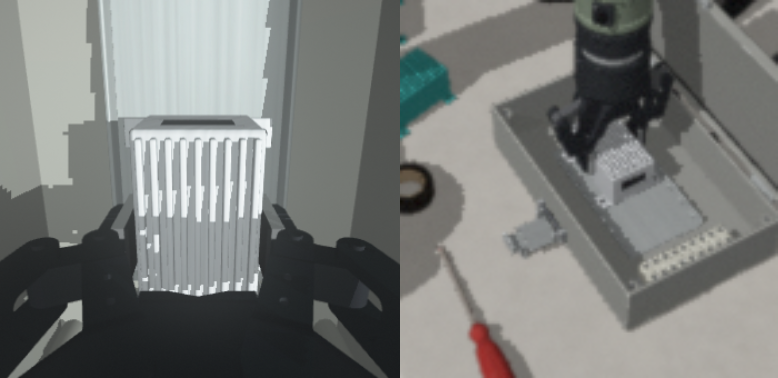

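The module sits square and centred between the lips, against the stop. The total push is a steady 12.7 N, which leaves about 10 N on the stop after friction. I'm handing in.

```bash
python3 -c "
from cell import bot
print(bot.close_job())"
```

```text
the job is handed in; nothing more can be done
None
```

I handed the job in at about 28 s: latch swung free, lid standing open at about 1.47 rad, and the silver module still held flat and square against the end stop. The push on the stop is about 10 N by my estimate (12.7 N measured at the wrist, less floor friction). The other things on the desk were never touched, and the judge returned no verdict.

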